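# Stir the ceramic beads and hold the stick over the jar

## Task

Take the square-handled wooden stick out of the tool stand and stir the ceramic beads with its lower end down among them, a couple of full turns right round the bowl, so that they change places and none leaves the bowl. Then lift the stick, carry it over the row of mugs and stop with it upright, its lower end centred about 15 mm above the mouth of the slim jar and touching nothing, so that I can brush it off there. Finish while still holding it there, and leave the mugs, the jar and everything else where they stand.

Things in the scene. Friction and masses are not known exactly. Their poses are not given: they have to be found in the camera images.
- stick: Pale wood stirring stick, 180 mm long, 70 g, upright in a hole of the stand. Origin at its lower end, z up along it. 0 to 110 mm: round rod 14 mm thick; 110 to 180 mm: square handle 28 x 28 mm, sides along the stick's x and y. The handle's underside rests on the stand's top, so the origin starts 10 mm above the table; it pulls straight up and is free of the stand once raised 112 mm.
- stand: Wooden tool stand, fixed, 90 x 160 mm, 120 mm high, with two 19 mm holes in its 20 mm thick top, 37.5 mm to either side of its middle along its y. Origin at the centre of its underside. Stick and trimmer stand in the holes, either way round.
- trimmer: Trimming tool with a round dark wooden handle (28 mm collar, 18 mm thick above), standing in the other hole of the stand, rising 40 mm above the stand's top. Origin at its lower end, 35 mm above the table. Not needed.
- bowl: Round stoneware bowl, fixed, 65 mm high, 180 mm across the rim; the wall slopes in to a flat inner floor 120 mm across, 8 mm above the table. Origin at the centre of its underside; axes as the world's. Circles of the stick's lower end of 30 to 40 mm radius about the centre, 10 to 12 mm above the inner floor, plough through the beads.
- jar: Slim stoneware jar, no handle, 95 mm high, 50 mm across the rim, 68 mm at the belly, loose. Origin at the centre of its underside.
- jar_rim (a point): Centre of the slim jar's mouth, in the plane of the rim, 95 mm above the table; the opening is 36 mm wide.
- mug1: Mug, loose, 72 mm wide, 95 mm high, handle on its +y side. Origin at the centre of its underside. The three mugs stand in a row away from the robot, between bowl and jar.
- mug2: Mug like mug1, 105 mm high.
- mug3: Mug like mug1, 88 mm high.
- teacup: Small white handleless cup, 70 mm wide, 45 mm high, beyond the bowl, loose. Origin under its centre. Not needed.
- tub: Clear jar with a white lid, 68 mm wide, 110 mm high, beyond the stand, loose. Origin under its centre. Not needed.
- bead1_center (a point): Centre of a loose ceramic bead (a ball 24 mm across, 18 g) in the bowl.
- bead2_center (a point): Centre of a loose ceramic bead (a ball 24 mm across, 18 g) in the bowl.
- bead3_center (a point): Centre of a loose ceramic bead (a ball 24 mm across, 18 g) in the bowl.
- bead4_center (a point): Centre of a loose ceramic bead (a ball 24 mm across, 18 g) in the bowl.
- bead5_center (a point): Centre of a loose ceramic bead (a ball 24 mm across, 18 g) in the bowl.
- bead6_center (a point): Centre of a loose ceramic bead (a ball 24 mm across, 18 g) in the bowl.

How it is judged:
By the outcome, as a careful person would: the job done as asked, in the order asked, and still so for the second after the job is handed in, while the arm keeps its last pose, push and grip.
It also fails if it takes over 59 s, if anything falls off the work surface, if the arm or the gripper's body presses on something with over 40 N, if the wrist force passes 120 N, or if a joint passes its speed limit or range.

## Robot

A 6-joint arm with a two-finger parallel gripper is mounted at the origin on the work surface. World frame = base frame: x ahead of the robot, y to its left, z up, the work surface at z = 0. Lengths are in m, angles in degrees, forces in N, time in s.
With the tool pointing down it reaches from about 0.4 to 0.825 m from the base axis. Payload 7 kg.
Tool frame: the origin (TCP) lies at the centre of the arm's flange, where the gripper is bolted on; the fingertips stand 178 mm ahead of it and the grasp point (between the pads) lies 159 mm ahead of it (r.tips_ahead is the z of the fingertips in the tool frame, in m); z points along the fingers, y is the line along which they close (so a half turn about z gives the same grasp; the last joint's range is limited). The gripper opens to 88 mm and grips with 3 to 60 N. Pads are 19 mm wide; open, the fingers measure 130 mm over their backs; the gripper's body (78 mm by 193 mm) begins 47 mm behind the grasp point.
Start: joints at [-48.696, 20.546, 0.682, 0, -70.136, -16.507], TCP at [0.283, -0.613, 0.405] pointing down, gripper open.
Joint ranges: [-176.03, 176.03], [-82.01, 121.73], [-58.28, 71.71], [-173.87, 95.51], [-174.79, -0.11], [-173.66, 173.66]. Speed limits (degrees/s): [136.94, 136.94, 172.46, 180, 180, 180].

## Interface

Orientations are given as [roll, pitch, yaw] about the fixed x, y, z axes, in that order (R = Rz(yaw) Ry(pitch) Rx(roll)).
In Python, from plant import r gives the robot as it stands. The module is installed in compiled form; this text tells all that it offers.
- The arm moves only by the shell command python3 -m pendant 'ROWS' [FORCE]. ROWS is JSON, a list that holds one entry, the list of rows, each a list of 7 numbers: the shift along the tool's x, y, z in m, then the turn, a rotation vector about the tool's x, y, z in degrees, then the gripper command: -1 is shut, 1 is fully open, values between are in proportion. A call has 1 to 5 rows; each row is the pose to reach, as a shift and turn from the pose commanded when the call began, along the tool's axes at that moment; what a row does not reach only later rows make up. A row lasts 1/10 s, in which the tool goes at most 50 mm and 8.59 degrees, less where a joint would pass 70% of its speed; a pose out of reach is approached as far as the arm can. A call with a gripper value outside its range is refused whole. The fingers move at their own pace and stop on an object; FORCE is the grip in N (left out, the last holds). Time passes only in rows, so rows that repeat a pose let the fingers close. It gives the time, the measured TCP pose, the force, the opening and the grip force at its end, in the units of the state.
- r.get_state(): the state, without advancing time (a new reading comes with each control period).
- r.capture(name): name is "side" or "top" or "wrist"; returns the picture (400x640x3 uint8, red, green, blue); there is no depth.
- r.camera_params(name): a dict with "fx", "fy", "cx", "cy" (pixels), "R" (3x3) and "t" (3): a world point X has camera coordinates R X + t. Camera axes: x right, y down, z forward; pixel columns grow to the right and rows downward; lengths in m; the calibration is good to about 2 mm. The wrist camera is an equidistant fisheye: a pixel r from the principal point sees the ray r / f radians off the axis. A picture is of the moment at which its call begins: read the wrist's pose just before it. camera_params takes no time and is no camera call; for the wrist camera it gives the pose at the moment of the call.
- r.close_job(): hands the job in; it is judged then, once.
The state is a dict: "time_s": time; "joints": joint angles; "qd": joint speeds; "joint_torque": joint torques, N m; "tcp_pos": TCP position; "eef_rot": TCP orientation; "contact_force": force on the tool from outside, world axes, zero at the start; "moment": the same for the moment, N m; "gripper_width": finger opening in m; "gripper_force": force on a finger pad.
Only numpy, scipy, OpenCV 4.12 (cv2) and the standard library are available. Lean on these libraries where they do the work, as an engineer would, in place of code of your own. Each camera call takes 0.05 s, during which the arm holds its last target. There are 200 camera calls.

## Working session

There is one attempt and no reset: what is moved stays moved. The work goes in short steps, Python scripts to look and compute and a shell command to move; the robot and the scene stay as the last step left them, time stands still between calls to the robot, and variables do not carry over. Pictures are saved under pics/ and viewed, at most 10 in all, crops included, and the job is handed in when it is done.

```bash
mkdir -p pics
python3 - <<'E'
from plant import r
import cv2,numpy as np
for n in ["side","top","wrist"]:
    p=r.camera_params(n); im=r.capture(n); cv2.imwrite(f"pics/{n}0.png",im[:,:,::-1])
    print(n,{k:np.round(v,4).tolist() for k,v in p.items()})
s=r.get_state(); print(s)
E
```

```text
side {'fx': 517.3917, 'fy': 517.3917, 'cx': 319.8018, 'cy': 204.9299, 'R': [[-0.8118, -0.5837, -0.0163], [-0.4136, 0.5945, -0.6895], [0.4122, -0.553, -0.7241]], 't': [0.5058, 0.3128, 0.994]}
top {'fx': 384.3231, 'fy': 384.3231, 'cx': 320.1004, 'cy': 194.0472, 'R': [[0.0205, -0.9996, 0.0209], [-0.9829, -0.024, -0.1825], [0.1829, -0.0168, -0.983]], 't': [-0.0092, 0.6295, 0.9272]}
wrist {'fx': 309.7069, 'fy': 309.7069, 'cx': 317.5451, 'cy': 203.9029, 'R': [[-0.4191, 0.9079, 0.0021], [0.8698, 0.4009, 0.2877], [0.2604, 0.1224, -0.9577]], 't': [0.6732, -0.0361, 0.3921]}
{'time_s': 0.15, 'joints': array([-4.86954692e+01,  2.05827116e+01,  6.45252762e-01, -1.47093348e-02,
       -7.01368589e+01, -1.65052146e+01]), 'qd': array([ 0.09028099, -0.08530936,  0.04975774,  0.04605356,  0.07779509,
        0.06515988]), 'joint_torque': array([-2.35281768e-03, -5.83274031e+01,  2.93293351e+01,  7.00136840e+00,
        8.82105989e-03, -9.14912425e-05]), 'tcp_pos': array([ 0.28303722, -0.61262916,  0.40392523]), 'eef_rot': array([ 1.79924816e+02, -7.85607623e-03, -1.55205685e+02]), 'contact_force': array([-0.08743349, -0.01454647, -0.30998446]), 'moment': array([-0.00606289,  0.00473729, -0.02018605]), 'gripper_force': 0.0, 'gripper_width': 0.08730902899502495}
```

View pics/top0.png

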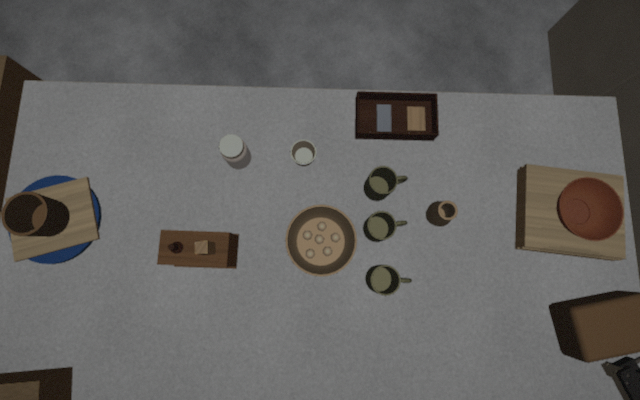

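View pics/side0.png

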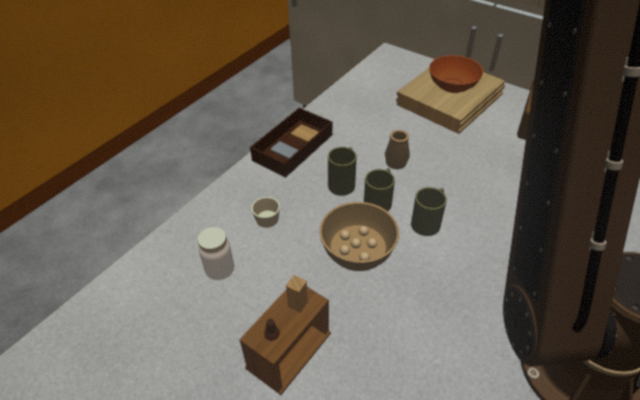

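The top view shows the stick handle at about (202,247), the trimmer at (176,247), the bowl at (321,240), the jar mouth at (447,211), and the mugs at (382,181), (379,227) and (383,279). I'll enlarge the key parts for precision.

Run:
```python
import cv2,numpy as np
t=cv2.imread("pics/top0.png"); s=cv2.imread("pics/side0.png")
def c(im,x,y,w,h,k=5): return cv2.convertScaleAbs(cv2.resize(im[y:y+h,x:x+w],None,fx=k,fy=k,interpolation=cv2.INTER_CUBIC),alpha=1.8)
A=np.hstack([c(t,155,225,90,50),c(t,425,190,40,50)])  # top
B=np.hstack([c(s,270,265,60,50),c(s,375,115,40,50),c(t,280,200,30,50)])
cv2.imwrite("pics/z.png",np.vstack([A,B]))
```

```text
(no output)
```

View pics/z.png

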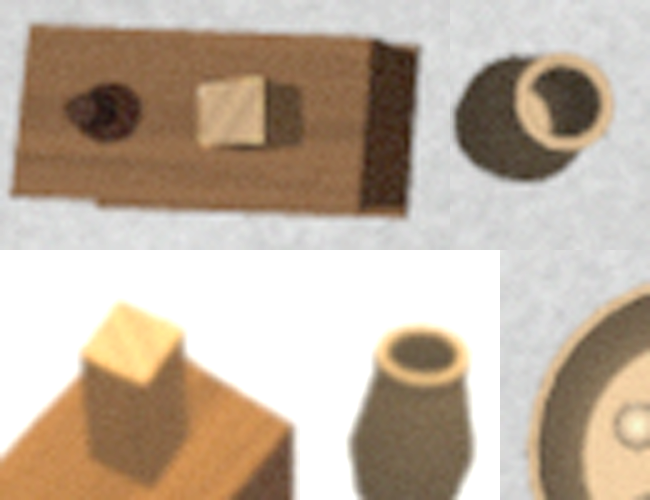

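```bash
cat > h.py <<'E'
import numpy as np
from plant import r
from scipy.optimize import least_squares
P={n:r.camera_params(n) for n in("top","side")}
def proj(n,X):
    p=P[n];c=np.atleast_2d(X)@np.array(p["R"]).T+p["t"]
    return np.c_[p["fx"]*c[:,0]/c[:,2]+p["cx"],p["fy"]*c[:,1]/c[:,2]+p["cy"]]
def back(n,uv,z):
    return least_squares(lambda q:(proj(n,[*q,z])[0]-uv),[.6,0]).x
E
python3 - <<'E'
from h import *
f=lambda p,o:(np.array(p)+.5)/5-.5+o
T=f([(196,84),(265,74),(266,146),(199,147)],(155,225))
S=f([(122,53),(184,82),(145,134),(83,103)],(270,265))
for n,c in(("top",T),("side",S)):
    X=np.array([back(n,u,.19) for u in c]); print(n,X.round(4).tolist(),X.mean(0).round(4))
    for i in range(4):
        d=X[(i+1)%4]-X[i]; print(np.hypot(*d).round(4),np.degrees(np.arctan2(d[1],d[0])).round(1))
T=f([(34,25),(370,38),(360,208),(97,205)],(155,225));X=np.array([back("top",u,.12) for u in T]);d=X[1]-X[0];print("stand",X.round(3).tolist(),np.degrees(np.arctan2(d[1],d[0])))
print("jar",back("top",(447.4,210),.095),back("side",(399,135.8),.095))
a=np.linspace(0,2*np.pi,200)
for n,b in(("top",(287,355.5,204.5,275)),):
    def g(q):
        uv=proj(n,np.c_[q[0]+.09*np.cos(a),q[1]+.09*np.sin(a),0*a+.065]);return np.array([*uv.min(0),*uv.max(0)])-np.array([b[0],b[2],b[1],b[3]])
    s=least_squares(g,[.6,0]);print("bowl",s.x,s.fun)
for nm,u,z in(("m",(382,179),.1),("m",(380,225),.1),("m",(383,277),.1),):print(nm,back("top",u,z))
for u in((319,239),(307,235),(321,228),(332,237),(327,251),(310,253)):print("bead",back("top",u,.02).round(3))
E
```

```text
top [[0.4949, 0.2766], [0.4998, 0.2474], [0.4692, 0.2447], [0.4682, 0.2732]] [0.483  0.2605]
0.0296 -80.4
0.0307 -175.0
0.0285 92.1
0.0269 7.3
side [[0.4961, 0.2501], [0.4705, 0.2475], [0.4685, 0.2728], [0.4942, 0.275]] [0.4823 0.2614]
0.0257 -174.1
0.0254 94.5
0.0258 4.9
0.0249 -85.6
stand [[0.524, 0.375], [0.522, 0.219], [0.444, 0.218], [0.442, 0.339]] -90.94111714140763
jar [ 0.59038068 -0.30888914] [ 0.58937516 -0.30655714]
bowl [ 5.14331638e-01 -3.52881213e-04] [-1.86511451 -1.123946    1.88348782  0.98754693]
m [ 0.66343514 -0.14699917]
m [ 0.54900726 -0.14111256]
m [ 0.42583687 -0.14724781]
bead [0.517 0.005]
bead [0.527 0.036]
bead [0.546 0.   ]
bead [ 0.523 -0.029]
bead [ 0.487 -0.017]
bead [0.481 0.027]
```

```bash
cat >> h.py <<'E'
from scipy.spatial.transform import Rotation as Rn
def go(pos,yaw=-85):
    "tool shift and turn (deg) to TCP pos, straight down, at yaw"
    s=r.get_state();R=Rn.from_euler("xyz",s["eef_rot"],degrees=True)
    print(s["time_s"],s["tcp_pos"].round(4),s["eef_rot"].round(2),"w",round(s["gripper_width"],4),"F",s["contact_force"].round(1))
    for p in np.atleast_2d(pos):
        print("->",p,R.inv().apply(p-s["tcp_pos"]).round(4),(R.inv()*Rn.from_euler("xyz",[180,0,yaw],degrees=True)).as_rotvec(degrees=True).round(2))
E
python3 -m pendant '[[[-0.21,0.1,-0.016,0,0,-35,1],[-0.21,0.1,-0.016,0,0,-35,1],[-0.21,0.1,-0.016,0,0,-35,1],[-0.21,0.1,-0.016,0,0,-35,1],[-0.21,0.1,-0.016,0,0,-35,1]]]'
python3 -c "
from h import *
go([[.57,-.25,.43],[.55,-.2,.43]])"
```

```text
time_s: 0.65
tcp_pos: [0.4333, -0.4315, 0.4209]
eef_rot: [-180.0, 0.0, -119.8]
contact_force: [0.6, -0.4, 0.5]
gripper_width: 0.0873
gripper_force: 0.0
0.65 [ 0.4333 -0.4315  0.4209] [-1.7998e+02  2.0000e-02 -1.1982e+02] w 0.0873 F [ 0.6 -0.4  0.5]
-> [ 0.57 -0.25  0.43] [-0.2255 -0.0283 -0.009 ] [-2.000e-02  1.000e-02 -3.482e+01]
-> [ 0.55 -0.2   0.43] [-0.2589  0.0139 -0.009 ] [-2.000e-02  1.000e-02 -3.482e+01]
```

```bash
python3 -m pendant '[[[-0.225,-0.028,-0.009,0,0,-34.8,1],[-0.225,-0.028,-0.009,0,0,-34.8,1],[-0.225,-0.028,-0.009,0,0,-34.8,1],[-0.225,-0.028,-0.009,0,0,-34.8,1],[-0.225,-0.028,-0.009,0,0,-34.8,1]]]' >/dev/null
python3 -c "
from h import *
go([[.4827,.261,.42]])"
```

```text
1.15 [ 0.5709 -0.2505  0.4296] [-1.7999e+02  2.0000e-02 -8.4980e+01] w 0.0876 F [-0.6 -1.1  0.3]
-> [0.4827 0.261  0.42  ] [-0.5173  0.0431  0.0097] [-0.01  0.02  0.02]
```

```bash
python3 -m pendant '[[[-0.24,0.02,0.005,0,0,0,1],[-0.24,0.02,0.005,0,0,0,1],[-0.24,0.02,0.005,0,0,0,1],[-0.24,0.02,0.005,0,0,0,1],[-0.24,0.02,0.005,0,0,0,1]]]' >/dev/null
python3 -m pendant '[[[-0.24,0.02,0.005,0,0,0,1],[-0.24,0.02,0.005,0,0,0,1],[-0.24,0.02,0.005,0,0,0,1],[-0.24,0.02,0.005,0,0,0,1],[-0.24,0.02,0.005,0,0,0,1]]]' >/dev/null
python3 -m pendant '[[[-0.037,0.003,0,0,0,0,1],[-0.037,0.003,0,0,0,0,1],[-0.037,0.003,0,0,0,0,1]]]' >/dev/null
python3 - <<'E'
from h import *
import cv2
go([[.4827,.261,.319]])
w=r.camera_params("wrist");im=r.capture("wrist");cv2.imwrite("pics/w1.png",im[:,:,::-1])
c=np.array(w["R"])@[.4827,.261,.19]+w["t"];th=np.arctan2(np.hypot(*c[:2]),c[2]);print(w["fx"]*th*c[:2]/np.hypot(*c[:2])+[w["cx"],w["cy"]])
E
```

```text
2.45 [0.4845 0.2591 0.4192] [ 1.7995e+02 -3.0000e-02 -8.5300e+01] w 0.0874 F [ 0.2 -0.9 -0.4]
-> [0.4827 0.261  0.319 ] [-0.0021  0.0015  0.1002] [ 0.05 -0.03 -0.3 ]
[318.61636358 225.49593221]
```

View pics/w1.png

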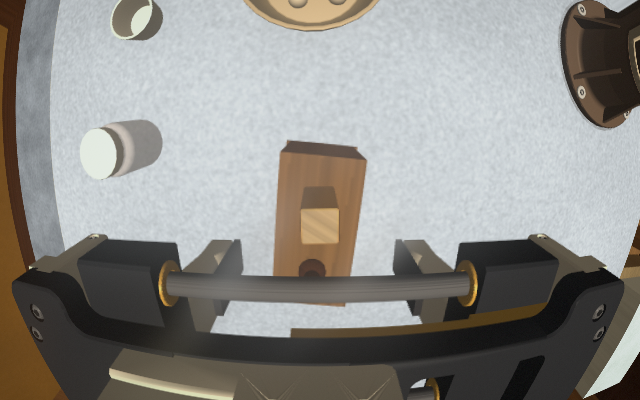

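The wrist view shows the handle top at about (320,226), within roughly 1 mm of the prediction and square to the fingers, so I'll descend and grip.

```bash
python3 -m pendant '[[[-0.002,0.001,0,0,0,-0.3,1],[-0.002,0.001,0.03,0,0,-0.3,1],[-0.002,0.001,0.06,0,0,-0.3,1],[-0.002,0.001,0.085,0,0,-0.3,1],[-0.002,0.001,0.1,0,0,-0.3,1]]]'
python3 -m pendant '[[[0,0,0,0,0,0,1],[0,0,0,0,0,0,-0.2],[0,0,0,0,0,0,-1],[0,0,0,0,0,0,-1],[0,0,0,0,0,0,-1]]]' 30
python3 -m pendant '[[[0,0,0,0,0,0,-1],[0,0,0,0,0,0,-1],[0,0,0,0,0,0,-1],[0,0,0,0,0,0,-1],[0,0,0,0,0,0,-1]]]' 30
python3 -c "
from h import *
go([[.4827,.261,.46]])"
```

```text
time_s: 3.0
tcp_pos: [0.4835, 0.2587, 0.3178]
eef_rot: [179.9, -0.1, -85.2]
contact_force: [-0.1, -0.7, -0.1]
gripper_width: 0.0878
gripper_force: 0.0
time_s: 3.5
tcp_pos: [0.4838, 0.2603, 0.3205]
eef_rot: [-179.9, 0.1, -85.1]
contact_force: [0.3, 0.5, -0.0]
gripper_width: 0.0614
gripper_force: 0.0
time_s: 4.0
tcp_pos: [0.4837, 0.2603, 0.3196]
eef_rot: [180.0, -0.0, -85.1]
contact_force: [-0.5, -0.1, -0.3]
gripper_width: 0.0283
gripper_force: 30.0
4.0 [0.4837 0.2603 0.3196] [ 1.7999e+02 -1.0000e-02 -8.5100e+01] w 0.0283 F [-0.5 -0.1 -0.3]
-> [0.4827 0.261  0.46  ] [-0.0008  0.0009 -0.1404] [ 0.01 -0.01 -0.1 ]
```

```bash
python3 -m pendant '[[[0,0,-0.01,0,0,0,-1],[0,0,-0.03,0,0,0,-1],[0,0,-0.05,0,0,0,-1],[0,0,-0.075,0,0,0,-1],[0,0,-0.1,0,0,0,-1]]]' 40
python3 -m pendant '[[[0,0,-0.02,0,0,0,-1],[0,0,-0.035,0,0,0,-1],[0,0,-0.045,0,0,0,-1],[0,0,-0.045,0,0,0,-1],[0,0,-0.045,0,0,0,-1]]]'
python3 - <<'E'
from h import *
import cv2
go([[.5143,0,.465],[.5143,0.02,.465]])
a=r.capture("side");b=r.capture("top");s=r.get_state()["tcp_pos"]
for z in(.1596,.335):print(proj("side",[s[0],s[1],s[2]-z+.0]))
cv2.imwrite("pics/s2.png",cv2.convertScaleAbs(np.hstack([cv2.resize(a[130:400,180:420],None,fx=1.6,fy=1.6),cv2.resize(b[150:330,120:340],(384,432))])[:,:,::-1],alpha=1.5))
E
```

```text
time_s: 4.5
tcp_pos: [0.4836, 0.2601, 0.4212]
eef_rot: [180.0, -0.0, -85.1]
contact_force: [0.3, 0.1, -1.0]
gripper_width: 0.028
gripper_force: 40.0
time_s: 5.0
tcp_pos: [0.4835, 0.2602, 0.4642]
eef_rot: [180.0, -0.0, -85.1]
contact_force: [-0.2, 0.2, -0.6]
gripper_width: 0.0277
gripper_force: 40.0
5.0 [0.4835 0.2602 0.4642] [179.97  -0.   -85.11] w 0.0277 F [-0.2  0.2 -0.6]
-> [0.5143 0.     0.465 ] [ 0.2619 -0.0085 -0.0008] [ 0.03 -0.   -0.11]
-> [0.5143 0.02   0.465 ] [ 0.2419 -0.0102 -0.0008] [ 0.03 -0.   -0.11]
[[292.65761181 241.01118881]]
[[297.80837591 301.65613931]]
```

View pics/s2.png

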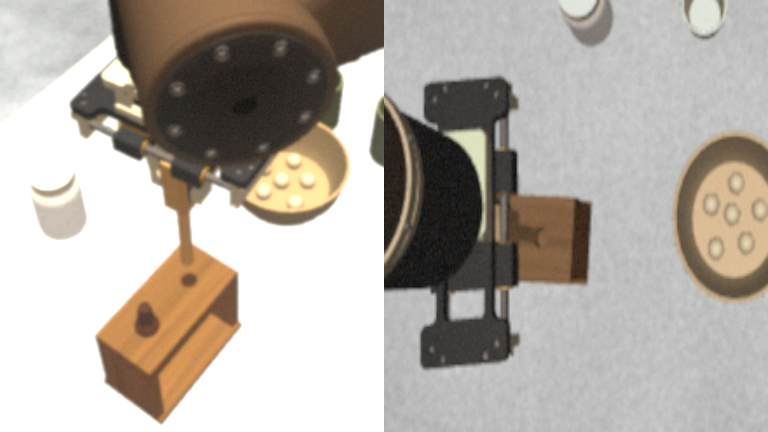

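The side view shows the rod upright with its tip at about (297,294), clear of the stand and matching the prediction. Next I'll compute the bowl entry (in a gap between beads) and the circle rows in tool axes.

Run:
```python
from h import *
ps=-85.1
def w(a,R,z): # tool angle -> world
    a=np.radians(ps-a); return [.5143+R*np.cos(a),R*np.sin(a),z]
go([w(27,.036,.46),w(27,.036,.3286)])
for R in(.036,.031):
    for k in range(4):
        a=np.radians(27+90*k+18*np.arange(6)); p=R*np.c_[np.cos(a),np.sin(a)]; print(R,k,(p[1:]-p[0]).round(4).tolist())
```

```text
5.1 [0.4835 0.2602 0.4637] [ 1.7992e+02 -5.0000e-02 -8.5110e+01] w 0.0281 F [ 0.6  0.1 -0.8]
-> [ 0.50075593 -0.03335503  0.46      ] [0.2939 0.0079 0.0039] [ 0.08 -0.05 -0.11]
-> [ 0.50075593 -0.03335503  0.3286    ] [0.2938 0.0077 0.1353] [ 0.08 -0.05 -0.11]
0.036 0 [[-0.0066, 0.0091], [-0.0157, 0.0157], [-0.0264, 0.0192], [-0.0377, 0.0192], [-0.0484, 0.0157]]
0.036 1 [[-0.0091, -0.0066], [-0.0157, -0.0157], [-0.0192, -0.0264], [-0.0192, -0.0377], [-0.0157, -0.0484]]
0.036 2 [[0.0066, -0.0091], [0.0157, -0.0157], [0.0264, -0.0192], [0.0377, -0.0192], [0.0484, -0.0157]]
0.036 3 [[0.0091, 0.0066], [0.0157, 0.0157], [0.0192, 0.0264], [0.0192, 0.0377], [0.0157, 0.0484]]
0.031 0 [[-0.0057, 0.0078], [-0.0135, 0.0135], [-0.0228, 0.0165], [-0.0325, 0.0165], [-0.0417, 0.0135]]
0.031 1 [[-0.0078, -0.0057], [-0.0135, -0.0135], [-0.0165, -0.0228], [-0.0165, -0.0325], [-0.0135, -0.0417]]
0.031 2 [[0.0057, -0.0078], [0.0135, -0.0135], [0.0228, -0.0165], [0.0325, -0.0165], [0.0417, -0.0135]]
0.031 3 [[0.0078, 0.0057], [0.0135, 0.0135], [0.0165, 0.0228], [0.0165, 0.0325], [0.0135, 0.0417]]
```

```bash
python3 -m pendant '[[[0.03,0.001,0,0,0,0,-1],[0.075,0.003,0,0,0,0,-1],[0.12,0.004,0,0,0,0,-1],[0.165,0.006,0,0,0,0,-1],[0.21,0.008,0,0,0,0,-1]]]'>/dev/null
python3 -m pendant '[[[0.04,0.001,0,0,0,0,-1],[0.07,0.002,0,0,0,0,-1],[0.089,0.003,0.01,0,0,0,-1],[0.089,0.003,0.04,0,0,0,-1],[0.089,0.003,0.07,0,0,0,-1]]]'
python3 -m pendant '[[[0,0,0.02,0,0,0,-1],[0,0,0.02,0,0,0,-1]]]'
python3 - <<'E'
from h import *
import cv2
go([[.49835,-.0388,.3286],[.50075,-.03335,.3286]])
a=r.capture("side");cv2.imwrite("pics/s3.png",cv2.convertScaleAbs(cv2.resize(a[170:300,280:440],None,fx=4,fy=4),alpha=1.5)[:,:,::-1])
E
```

```text
time_s: 6.1
tcp_pos: [0.4981, -0.0395, 0.3935]
eef_rot: [-180.0, 0.0, -85.2]
contact_force: [-0.4, 0.6, -1.1]
gripper_width: 0.0279
gripper_force: 40.0
time_s: 6.3
tcp_pos: [0.4971, -0.0389, 0.3713]
eef_rot: [179.6, -0.0, -85.1]
contact_force: [-0.4, -0.3, -1.0]
gripper_width: 0.0278
gripper_force: 40.0
6.3 [ 0.4971 -0.0389  0.3713] [ 1.7962e+02 -4.0000e-02 -8.5140e+01] w 0.0278 F [-0.4 -0.3 -1. ]
-> [ 0.49835 -0.0388   0.3286 ] [-0.     -0.0015  0.0427] [ 0.38 -0.04 -0.14]
-> [ 0.50075 -0.03335  0.3286 ] [-0.0053 -0.0044  0.0426] [ 0.38 -0.04 -0.14]
```

View pics/s3.png

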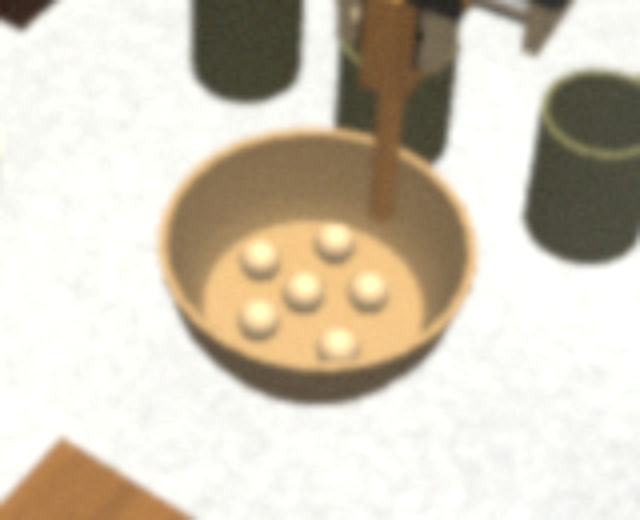

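The rod tip is at (380,218) in the crop, over the bowl. The nearest beads are at (335,243) and (370,290), so I'll check the clearance.

Run:
```python
from h import *
for p in((335,243),(370,290),(338,344),(258,318),(260,258),(303,290)):
    X=back("side",(np.array(p)+.5)/4-.5+[280,170],.02);d=X-[.5143,0];print(X.round(4),np.hypot(*d).round(4),np.degrees(np.arctan2(d[1],d[0])).round(), np.hypot(*(X-[.4981,-.0389])).round(4))
uv=proj("side",[.4975,-.0389,.0615]);print((uv-[280,170])*4)
a=np.linspace(0,7,300)
q=least_squares(lambda q:(lambda u:np.r_[u.min(0),u.max(0)])((proj("side",np.c_[q[0]+.09*np.cos(a),q[1]+.09*np.sin(a),0*a+.065])-[280,170])*4)-[160,128,476,374],[.51,0]);print(q.x,q.fun)
```

```text
[ 0.5238 -0.0379] 0.0391 -76.0 0.0257
[ 0.4881 -0.0193] 0.0325 -144.0 0.022
[0.4822 0.0245] 0.0404 143.0 0.0653
[0.5295 0.0347] 0.0379 66.0 0.08
[ 0.5535 -0.0031] 0.0393 -5.0 0.0659
[0.5197 0.0028] 0.0061 27.0 0.047
[[376.8235289  212.73619861]]
[0.51091463 0.00285306] [-3.72936304  0.11909474  3.68854491 -0.56839592]
```

```bash
python3 -m pendant '[[[0,-0.002,0.01,0,0,0,-1],[0,-0.002,0.02,0,0,0,-1],[0,-0.002,0.03,0,0,0,-1],[0,-0.002,0.037,0,0,0,-1],[0,-0.002,0.043,0,0,0,-1]]]'
python3 -m pendant '[[[0,0,0,0,0,0,-1],[0,0,0,0,0,0,-1]]]'
python3 -c "
from h import *
go([[.50075,-.03335,.3286]],-85.1)"
```

```text
time_s: 6.85
tcp_pos: [0.5002, -0.0384, 0.331]
eef_rot: [180.0, -0.0, -85.1]
contact_force: [0.0, 0.4, -1.6]
gripper_width: 0.0275
gripper_force: 40.0
time_s: 7.05
tcp_pos: [0.5004, -0.0384, 0.3317]
eef_rot: [180.0, -0.0, -85.1]
contact_force: [-0.0, 0.4, -0.1]
gripper_width: 0.028
gripper_force: 40.0
7.05 [ 0.5004 -0.0384  0.3317] [ 1.80e+02 -1.00e-02 -8.51e+01] w 0.028 F [-0.   0.4 -0.1]
-> [ 0.50075 -0.03335  0.3286 ] [-0.005  -0.0008  0.0031] [ 0.   -0.01  0.  ]
```

```bash
python3 -m pendant '[[[-0.003,0,0.003,0,0,0,-1],[-0.005,-0.001,0.003,0,0,0,-1]]]'|tail -4
python3 -m pendant '[[[-0.0066,0.0091,0,0,0,0,-1],[-0.0157,0.0157,0,0,0,0,-1],[-0.0264,0.0192,0,0,0,0,-1],[-0.0377,0.0192,0,0,0,0,-1],[-0.0484,0.0157,0,0,0,0,-1]]]'
python3 -m pendant '[[[-0.0091,-0.0066,0,0,0,0,-1],[-0.0157,-0.0157,0,0,0,0,-1],[-0.0192,-0.0264,0,0,0,0,-1],[-0.0192,-0.0377,0,0,0,0,-1],[-0.0157,-0.0484,0,0,0,0,-1]]]'
python3 - <<'E'
from h import *
import cv2
a=r.capture("side");cv2.imwrite("pics/s4.png",cv2.convertScaleAbs(cv2.resize(a[170:300,280:440],None,fx=4,fy=4),alpha=1.5)[:,:,::-1])
a=np.radians(-85.1-207);go([[.5143+.036*np.cos(a),.036*np.sin(a),.3286]],-85.1)
E
```

```text
eef_rot: [-180.0, 0.0, -85.1]
contact_force: [-0.2, -0.6, -0.6]
gripper_width: 0.0273
gripper_force: 40.0
time_s: 7.75
tcp_pos: [0.4808, 0.0147, 0.329]
eef_rot: [-180.0, 0.0, -85.1]
contact_force: [0.8, -0.0, -1.0]
gripper_width: 0.0276
gripper_force: 40.0
time_s: 8.25
tcp_pos: [0.5293, 0.0335, 0.3284]
eef_rot: [180.0, -0.0, -85.1]
contact_force: [-0.2, 0.6, -1.3]
gripper_width: 0.0276
gripper_force: 40.0
8.3 [0.5306 0.0331 0.3284] [-1.7998e+02 -4.0000e-02 -8.5080e+01] w 0.028 F [ 3.1 -0.4  0.1]
-> [0.52784407 0.03335503 0.3286    ] [-0.0005  0.0027 -0.0002] [-0.02 -0.04  0.02]
```

View pics/s4.png

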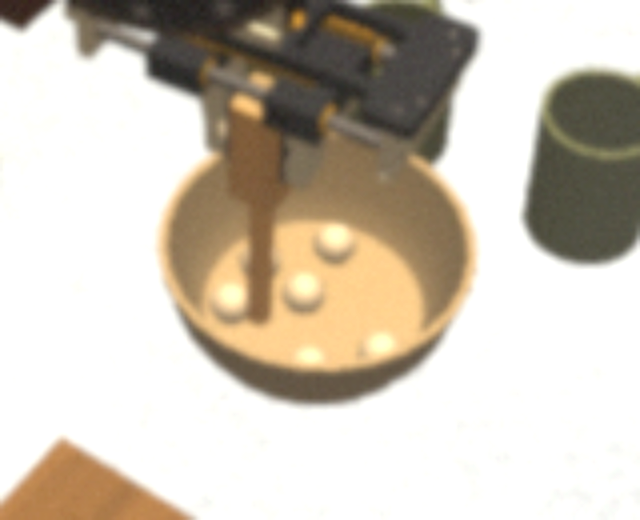

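Beads have already moved and the rod stays upright with its tip at (258,320). I'll carry on round for two more turns with varied radius.

```bash
{
python3 -m pendant '[[[0.0066,-0.0091,0,0,0,0,-1],[0.0157,-0.0157,0,0,0,0,-1],[0.0264,-0.0192,0,0,0,0,-1],[0.0377,-0.0192,0,0,0,0,-1],[0.0484,-0.0157,0,0,0,0,-1]]]'
python3 -m pendant '[[[0.0091,0.0066,0,0,0,0,-1],[0.0157,0.0157,0,0,0,0,-1],[0.0192,0.0264,0,0,0,0,-1],[0.0192,0.0377,0,0,0,0,-1],[0.0157,0.0484,0,0,0,0,-1]]]'
python3 -m pendant '[[[-0.0045,-0.0023,0,0,0,0,-1]]]'
python3 -m pendant '[[[-0.0057,0.0078,0,0,0,0,-1],[-0.0135,0.0135,0,0,0,0,-1],[-0.0228,0.0165,0,0,0,0,-1],[-0.0325,0.0165,0,0,0,0,-1],[-0.0417,0.0135,0,0,0,0,-1]]]'
python3 -m pendant '[[[-0.0078,-0.0057,0,0,0,0,-1],[-0.0135,-0.0135,0,0,0,0,-1],[-0.0165,-0.0228,0,0,0,0,-1],[-0.0165,-0.0325,0,0,0,0,-1],[-0.0135,-0.0417,0,0,0,0,-1]]]'
python3 -m pendant '[[[0.0057,-0.0078,0,0,0,0,-1],[0.0135,-0.0135,0,0,0,0,-1],[0.0228,-0.0165,0,0,0,0,-1],[0.0325,-0.0165,0,0,0,0,-1],[0.0417,-0.0135,0,0,0,0,-1]]]'
python3 -m pendant '[[[0.0078,0.0057,0,0,0,0,-1],[0.0135,0.0135,0,0,0,0,-1],[0.0165,0.0228,0,0,0,0,-1],[0.0165,0.0325,0,0,0,0,-1],[0.0135,0.0417,0,0,0,0,-1]]]'
python3 -m pendant '[[[0.0045,0.0023,0,0,0,0,-1]]]'
python3 -m pendant '[[[-0.0066,0.0091,0,0,0,0,-1],[-0.0157,0.0157,0,0,0,0,-1],[-0.0264,0.0192,0,0,0,0,-1],[-0.0377,0.0192,0,0,0,0,-1],[-0.0484,0.0157,0,0,0,0,-1]]]'
python3 -m pendant '[[[-0.0091,-0.0066,0,0,0,0,-1],[-0.0157,-0.0157,0,0,0,0,-1],[-0.0192,-0.0264,0,0,0,0,-1],[-0.0192,-0.0377,0,0,0,0,-1],[-0.0157,-0.0484,0,0,0,0,-1]]]'
} | grep -E "tcp|force: \["
python3 -m pendant '[[[0,0,0,0,0,0,-1],[0,0,0,0,0,0,-1],[0,0,-0.02,0,0,0,-1],[0,0,-0.05,0,0,0,-1],[0,0,-0.09,0,0,0,-1]]]'
python3 -m pendant '[[[0,0,-0.03,0,0,0,-1],[0,0,-0.06,0,0,0,-1],[0,0,-0.06,0,0,0,-1]]]'
python3 - <<'E'
from h import *
import cv2
go([[.59,-.308,.478]],-85.1)
a=r.capture("side");cv2.imwrite("pics/s5.png",cv2.convertScaleAbs(cv2.resize(a[110:300,240:440],None,fx=3,fy=3),alpha=1.5)[:,:,::-1])
E
```

```text
tcp_pos: [0.5478, -0.0149, 0.3286]
contact_force: [-0.6, -0.7, -1.3]
tcp_pos: [0.4995, -0.0335, 0.3288]
contact_force: [-0.1, 0.5, 0.0]
tcp_pos: [0.5009, -0.0285, 0.329]
contact_force: [0.7, -0.8, -0.8]
tcp_pos: [0.4856, 0.0128, 0.3288]
contact_force: [0.5, -0.5, -1.5]
tcp_pos: [0.5273, 0.0289, 0.3284]
contact_force: [-0.2, 0.0, -0.5]
tcp_pos: [0.5431, -0.0128, 0.3286]
contact_force: [0.3, -0.2, -0.7]
tcp_pos: [0.5016, -0.0288, 0.3288]
contact_force: [-0.7, 0.7, -0.2]
tcp_pos: [0.4995, -0.0329, 0.329]
contact_force: [-0.2, -0.2, -0.4]
tcp_pos: [0.4809, 0.0148, 0.3288]
contact_force: [0.8, -0.1, -0.5]
tcp_pos: [0.5292, 0.0334, 0.3284]
contact_force: [0.9, -0.9, -0.5]
time_s: 13.0
tcp_pos: [0.5271, 0.0328, 0.4182]
eef_rot: [179.8, -0.0, -85.1]
contact_force: [1.3, 0.7, -1.7]
gripper_width: 0.0277
gripper_force: 40.0
time_s: 13.3
tcp_pos: [0.5282, 0.0329, 0.4834]
eef_rot: [-179.6, 0.1, -85.1]
contact_force: [-0.3, -0.3, -1.1]
gripper_width: 0.0282
gripper_force: 40.0
13.3 [0.5282 0.0329 0.4834] [-1.7958e+02  7.0000e-02 -8.5100e+01] w 0.0282 F [-0.3 -0.3 -1.1]
-> [ 0.59  -0.308  0.478] [ 0.3449 -0.0325  0.0052] [-0.42  0.07 -0.  ]
```

View pics/s5.png

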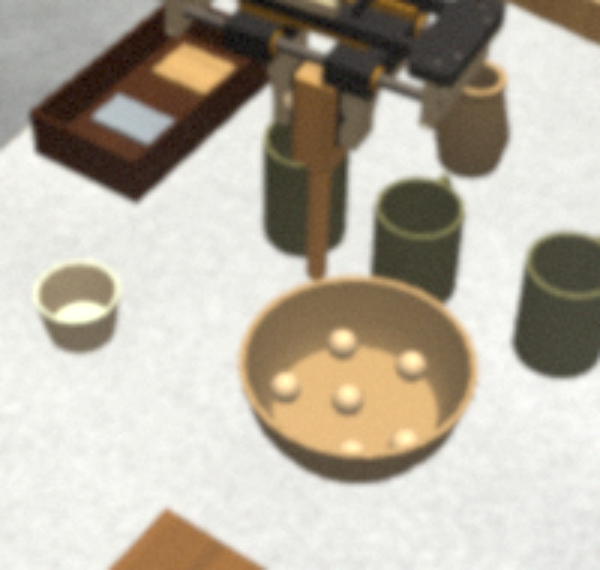

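All six beads are in the bowl and the ring has shifted, but the central bead at (348,397) hardly moved. The spot under the stick is clear and there is plenty of time, so I'll go back in, cut through the centre and make another full turn.

```bash
{
python3 -m pendant '[[[0,0,0.03,0,0,0,-1],[0,0,0.07,0,0,0,-1],[0,0,0.09,0,0,0,-1],[0,0,0.11,0,0,0,-1],[0,0,0.125,0,0,0,-1]]]'
python3 -m pendant '[[[0,0,0.01,0,0,0,-1],[0,0,0.02,0,0,0,-1],[0,0,0.025,0,0,0,-1],[0,0,0.025,0,0,0,-1]]]'
python3 -m pendant '[[[0.008,0.0041,0,0,0,0,-1],[0.016,0.0082,0,0,0,0,-1],[0.024,0.0122,0,0,0,0,-1],[0.032,0.0163,0,0,0,0,-1],[0.038,0.0263,0,0,0,0,-1]]]'
python3 -m pendant '[[[0,0.009,0,0,0,0,-1],[-0.005,0.016,0,0,0,0,-1],[-0.013,0.02,0,0,0,0,-1],[-0.0201,0.0176,0,0,0,0,-1]]]'
python3 -m pendant '[[[-0.0078,-0.0057,0,0,0,0,-1],[-0.0135,-0.0135,0,0,0,0,-1],[-0.0165,-0.0228,0,0,0,0,-1],[-0.0165,-0.0325,0,0,0,0,-1],[-0.0135,-0.0417,0,0,0,0,-1]]]'
python3 -m pendant '[[[0.0057,-0.0078,0,0,0,0,-1],[0.0135,-0.0135,0,0,0,0,-1],[0.0228,-0.0165,0,0,0,0,-1],[0.0325,-0.0165,0,0,0,0,-1],[0.0417,-0.0135,0,0,0,0,-1]]]'
python3 -m pendant '[[[0.0078,0.0057,0,0,0,0,-1],[0.0135,0.0135,0,0,0,0,-1],[0.0165,0.0228,0,0,0,0,-1],[0.0165,0.0325,0,0,0,0,-1],[0.0135,0.0417,0,0,0,0,-1]]]'
python3 -m pendant '[[[-0.0057,0.0078,0,0,0,0,-1],[-0.0135,0.0135,0,0,0,0,-1],[-0.0228,0.0165,0,0,0,0,-1],[-0.0325,0.0165,0,0,0,0,-1],[-0.0417,0.0135,0,0,0,0,-1]]]'
} | grep -E "tcp|force: \["
python3 -m pendant '[[[0,0,0,0,0,0,-1],[0,0,0,0,0,0,-1],[0,0,-0.02,0,0,0,-1],[0,0,-0.05,0,0,0,-1],[0,0,-0.09,0,0,0,-1]]]' | grep z
python3 -m pendant '[[[0,0,-0.03,0,0,0,-1],[0,0,-0.05,0,0,0,-1],[0,0,-0.06,0,0,0,-1],[0,0,-0.06,0,0,0,-1],[0,0,-0.06,0,0,0,-1]]]'
python3 - <<'E'
from h import *
import cv2
go([[.59,-.308,.478]],-85.1)
a=r.capture("side");cv2.imwrite("pics/s6.png",cv2.convertScaleAbs(cv2.resize(a[110:300,240:440],None,fx=3,fy=3),alpha=1.5)[:,:,::-1])
E
```

```text
tcp_pos: [0.5269, 0.0328, 0.3511]
contact_force: [-0.1, 1.1, -0.2]
tcp_pos: [0.5278, 0.0332, 0.3281]
contact_force: [-1.5, -0.1, -0.2]
tcp_pos: [0.5048, -0.0077, 0.3288]
contact_force: [-1.0, -1.2, -1.6]
tcp_pos: [0.485, 0.0125, 0.3289]
contact_force: [0.6, 0.6, -0.2]
tcp_pos: [0.5273, 0.029, 0.3284]
contact_force: [1.5, 0.0, -1.1]
tcp_pos: [0.5431, -0.0128, 0.3286]
contact_force: [-0.5, -0.6, -1.0]
tcp_pos: [0.5016, -0.0288, 0.3288]
contact_force: [0.7, -0.2, -0.6]
tcp_pos: [0.4857, 0.0129, 0.3288]
contact_force: [1.2, -0.3, -1.3]
time_s: 18.15
tcp_pos: [0.4855, 0.0116, 0.4774]
eef_rot: [179.9, 0.0, -85.1]
contact_force: [-0.5, 0.2, -1.8]
gripper_width: 0.0278
gripper_force: 40.0
18.15 [0.4855 0.0116 0.4774] [179.9    0.   -85.13] w 0.0278 F [-0.5  0.2 -1.8]
-> [ 0.59  -0.308  0.478] [ 0.3274 -0.0769 -0.0007] [ 0.1   0.   -0.03]
```

View pics/s6.png

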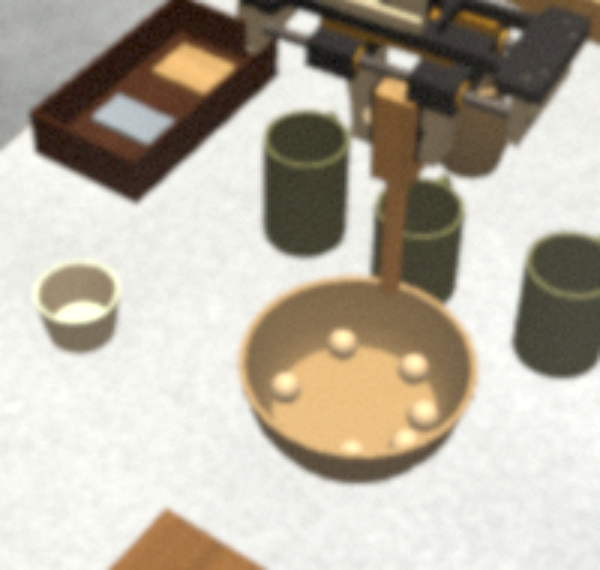

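All six beads are in the bowl, and the central one has now moved to the ring at about (424,412). The stick is raised, so I'll carry it over the mugs to the jar.

```bash
python3 -m pendant '[[[0.02,-0.005,0,0,0,0,-1],[0.055,-0.013,0,0,0,0,-1],[0.095,-0.022,0,0,0,0,-1],[0.135,-0.032,0,0,0,0,-1],[0.175,-0.041,0,0,0,0,-1]]]' >/dev/null
python3 -m pendant '[[[0.04,-0.01,0,0,0,0,-1],[0.08,-0.019,0,0,0,0,-1],[0.115,-0.027,0,0,0,0,-1],[0.14,-0.033,0,0,0,0,-1],[0.152,-0.036,0,0,0,0,-1]]]' >/dev/null
python3 -m pendant '[[[0,0,0.01,0,0,0,-1],[0,0,0.02,0,0,0,-1],[0,0,0.03,0,0,0,-1],[0,0,0.03,0,0,0,-1],[0,0,0.03,0,0,0,-1]]]'
python3 - <<'E'
from h import *
import cv2
go([[.59,-.308,.4196]],-85.1);s=r.get_state()["tcp_pos"]
a=r.capture("side");b=r.capture("top")
o=lambda im,x,y,w,h,k:cv2.convertScaleAbs(cv2.resize(im[y:y+h,x:x+w],None,fx=k,fy=k),alpha=1.6)
cv2.imwrite("pics/s7.png",np.hstack([o(a,360,60,80,100,5),o(b,400,140,80,100,5)])[:,:,::-1])
for z in(.1296,.3096):print("side crop",(proj("side",[s[0],s[1],s[2]-z])-[360,60]+.5)*5)
E
```

```text
time_s: 19.7
tcp_pos: [0.5903, -0.3067, 0.4487]
eef_rot: [180.0, -0.0, -85.0]
contact_force: [1.5, 0.4, -0.3]
gripper_width: 0.0279
gripper_force: 40.0
19.7 [ 0.5903 -0.3067  0.4487] [179.99  -0.   -85.04] w 0.0279 F [ 1.5  0.4 -0.3]
-> [ 0.59   -0.308   0.4196] [0.0012 0.0004 0.0291] [ 0.01 -0.    0.06]
side crop [[242.48379093  -7.06162071]]
side crop [[204.29282135 311.9983309 ]]
```

View pics/s7.png

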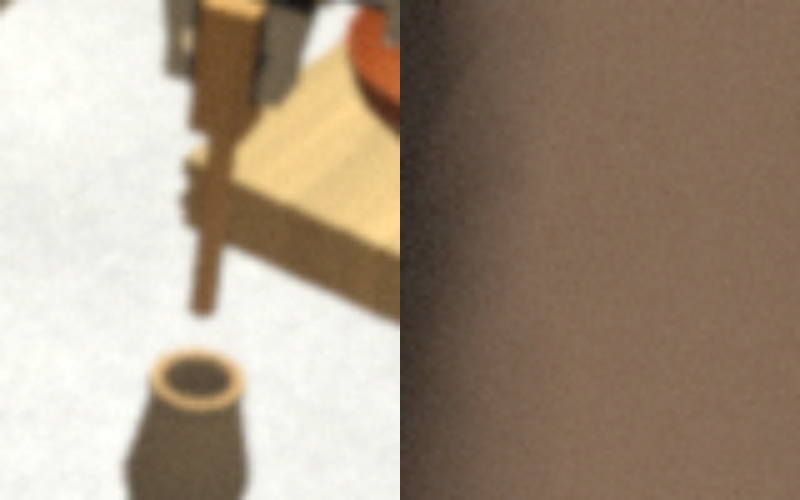

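The tip shows at about (203,311) in the crop, where it was predicted, so the stick is upright and hasn't slipped. The jar mouth is at (198,380). I'll lower it the last 29 mm with a small correction.

```bash
python3 -m pendant '[[[0.002,-0.0005,0.008,0,0,0,-1],[0.002,-0.0005,0.016,0,0,0,-1],[0.002,-0.0005,0.023,0,0,0,-1],[0.002,-0.0005,0.029,0,0,0,-1],[0.002,-0.0005,0.029,0,0,0,-1]]]' >/dev/null
python3 -m pendant '[[[0,0,0,0,0,0,-1],[0,0,0,0,0,0,-1],[0,0,0,0,0,0,-1],[0,0,0,0,0,0,-1],[0,0,0,0,0,0,-1]]]'
python3 - <<'E'
from h import *
import cv2
from scipy import ndimage
go([[.5909,-.3083,.4196]],-85.1)
a=r.capture("side").astype(int)
# extents along the stick's column and jar rim, brightness profile below the tip
print(a[110:146,399].sum(1).tolist())
print(a[120,388:412].sum(1).tolist())
E
```

```text
time_s: 20.8
tcp_pos: [0.591, -0.3094, 0.4198]
eef_rot: [-180.0, -0.0, -85.1]
contact_force: [0.1, 0.3, -1.5]
gripper_width: 0.0279
gripper_force: 40.0
20.8 [ 0.591  -0.3094  0.4198] [-1.7998e+02 -1.0000e-02 -8.5100e+01] w 0.0279 F [ 0.1  0.3 -1.5]
-> [ 0.5909 -0.3083  0.4196] [-0.0011  0.      0.0002] [-0.02 -0.01 -0.  ]
[301, 290, 281, 263, 237, 228, 212, 209, 201, 202, 197, 186, 183, 185, 177, 178, 174, 178, 173, 176, 174, 167, 160, 149, 154, 140, 138, 144, 157, 213, 282, 270, 195, 167, 159, 163]
[455, 455, 455, 465, 468, 470, 472, 464, 456, 402, 280, 197, 182, 171, 222, 346, 435, 458, 463, 457, 470, 471, 468, 471]
```

```bash
python3 -m pendant '[[[-0.001,0,0,0,0,0,-1],[-0.001,0,0,0,0,0,-1],[-0.001,0,0,0,0,0,-1],[-0.001,0,0,0,0,0,-1],[-0.001,0,0,0,0,0,-1]]]'
python3 -c "
from plant import r
print(r.close_job())"
```

```text
time_s: 21.35
tcp_pos: [0.5909, -0.3085, 0.4196]
eef_rot: [180.0, 0.0, -85.1]
contact_force: [0.1, 0.7, -1.2]
gripper_width: 0.0275
gripper_force: 40.0
the job is handed in; nothing more can be done
None
```

I stirred the beads just over three turns plus one cut through the middle, with all six seen still in the bowl afterwards; the job is handed in at 21 s with the stick held upright, its tip about 15 mm above the jar's mouth and centred to about 2 mm by calculation (my picture views were used up before the final lowering).

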